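# Aim the blow-off elbow and feed the ferrule tray

## Task

Screw the brass elbow further down its threaded stub (clockwise seen from above) and stop when its outlet points the same way as the pointer on the collar below it, without turning it past the pointer. Then slide the tray of ferrules from its stand across the gap, level and without lifting it, until it stands wholly on the receiving platform beside the elbow, straight in line with the platform. Leave the spools, bottle and bin where they stand.

Things in the scene. Friction and masses are not known exactly. Their poses are not given: they have to be found in the camera images.
- stub_axis (a point): fixed point on the vertical axis of the threaded stub, 126 mm above the bench, about the height of the elbow's outlet leg. The stub stands 165 mm from the centre of the receiving platform, beyond the platform's end that is away from the gap. Its own +y axis points horizontally away from the platform, along the line in which the tray travels.
- outlet (a point): centre of the open end of the brass elbow, 55 mm from the stub axis. The elbow is an upright sleeve 31 mm in diameter (hexagon 37 mm at its foot) round the stub, with a rounded corner at the top and a level outlet leg, 26 mm in diameter, that ends in a 33 mm bead 12 mm long. Its own +x axis is the heading of the outlet.
- elbow (a joint): angle of the elbow on its thread, rad, growing clockwise seen from above (tighter). It is already on the thread: it only turns about the stub axis, sinking 2.5 mm a turn. It turns stiffly (about 0.15 N m), stays where it is left and has no stop at the pointer. At the start it has 1.0 to 2.9 rad of clockwise turning to go.
- leg (a point): centre line of the elbow's outlet leg, 27 mm from the stub axis, on the bare 26 mm diameter length (from 15 to 43 mm from the axis); about 127 mm above the bench. Turns with the elbow. Nothing is beside the leg; the collar and pointer below it reach 74 mm above the bench.
- mark (a point): upper face of the flat pointer near its tip, 55 mm from the stub axis and 74 mm above the bench. The bright flat pointer (12 mm wide with an arrow head) sticks out of the clamp collar (48 mm diameter) on the post under the elbow and is fixed. Its own +x axis is the heading that the outlet must get (away from the stub axis, through the pointer).
- platform (a point): centre of the top of the receiving platform, a grey plate on dark ribs, 150 mm along its own x, 200 mm along its own y, top 50 mm above the bench. Its own +y axis is the direction of the tray's travel (from the gap towards the stub).
- infeed_top (a point): centre of the top of the infeed stand where the tray starts: same size and height as the platform, same axes, in line with it on its -y side; the gap between them is 55 to 71 mm wide.
- tray_tab (a point): centre of the upright grip tab at the trailing (-y) end of the tray: 50 mm along the tray's x, 14 mm thick along y; this point lies 58 mm above the tray's underside, 70.5 mm behind the tray's middle and 20 mm below the top of the tab. The tray's wall is 40 mm above its underside. Inside the tray the floor by the tab is free for 36 mm. Axes as the tray's.
- tray_base (a point): middle of the tray's underside. The tray is a loose blue plastic box 110 mm along its own x and 155 mm along its own y, wall 4 mm, about 0.4 kg with its brass ferrules (fixed in a nest), on two runners along y with rounded ends, 148 mm long and 72 mm apart. Its +y is the leading end.
- spool_tall_mid (a point): bystander: brass spool 170 mm high with 90 mm flanges, half-way up
- spool_short_mid (a point): bystander: brass spool 100 mm high with 80 mm flanges, half-way up
- bottle_mid (a point): bystander: white bottle 140 mm high, 56 mm in diameter, half-way up
- bin_mid (a point): bystander: grey open bin 75 x 140 x 40 mm, half-way up
Not all that is in view belongs to the job. Of the things that look like the part that bears tray_tab, the middle-sized one is meant.

How it is judged:
By the outcome, as a careful person would: the job done as asked, in the order asked, and still so for the second after the job is handed in, with the robot touching nothing.
It also fails if it takes over 70 s, if anything falls off the work surface, if the arm or the gripper's body presses on something with over 40 N, if the wrist force passes 120 N, or if a joint passes its speed limit or range.

## Robot

A 6-joint arm with a two-finger parallel gripper is mounted at the origin on the work surface. World frame = base frame: x ahead of the robot, y to its left, z up, the work surface at z = 0. Lengths are in m, angles in degrees, forces in N, time in s.
With the tool pointing down it reaches from about 0.3 to 0.75 m from the base axis. Payload 8.5 kg.
Tool frame: the origin (TCP) lies at the centre of the arm's flange, where the gripper is bolted on; the fingertips stand 173 mm ahead of it and the grasp point (between the pads) lies env.pinch_z ahead of it (env.pinch_z is the distance from the TCP to the grasp point, in m); z points along the fingers, y is the line along which they close (so a half turn about z gives the same grasp; the last joint's range is limited). The gripper opens to 85 mm and grips with 20 to 120 N. Pads are 22 mm wide; open, the fingers measure 114 mm over their backs; the gripper's body (76 mm by 85 mm) begins 54 mm behind the grasp point. The pads swing forward as they close: fully open they stand 13 mm farther back than shut.
Start: joints at [-88.998, 21.807, 74.336, -0, 83.858, -12.336], TCP at [0.127, -0.535, 0.405] pointing down, gripper open.
Joint ranges: [-178.18, 178.18], [-50.72, 133.34], [12.68, 142.11], [-81.47, 261.47], [9.98, 163.14], [-165.26, 165.26]. Speed limits (degrees/s): [136.94, 136.94, 180, 180, 180, 180].

## Interface

Orientations are given as a 3x3 rotation matrix whose columns are the frame's x, y, z axes.
In Python, from rig import env, get_image, job, spotter gives the robot as it stands. The module is installed in compiled form; this text tells all that it offers.
- The arm moves only by the shell command python3 -m creep 'ROWS' [FORCE]. ROWS is text: rows parted by semicolons, each of 7 numbers parted by spaces: the turn, a rotation vector about the tool's x, y, z in units of 8 degrees (1.0 is 8 degrees), then the shift along the tool's x, y, z in units of 30 mm (1.0 is 30 mm), then the finger opening in mm, from 0 to 85.4. A call has 1 to 12 rows; each row is the pose to reach, as a shift and turn from the pose commanded when the call began, along the tool's axes at that moment; what a row does not reach only later rows make up. A row lasts 1/10 s, in which the tool goes at most 50 mm and 8.59 degrees, less where a joint would pass 70% of its speed; a pose out of reach is approached as far as the arm can. A call with a gripper value outside its range is refused whole. The fingers move at their own pace and stop on an object; FORCE is the grip in N (left out, the last holds). Time passes only in rows, so rows that repeat a pose let the fingers close. It gives the time, the measured TCP pose, the force, the opening and the grip force at its end, in the units of the state.
- env.observe(): the state, without advancing time (a new reading comes with each control period).
- get_image(name): name is "scene" or "top" or "wrist"; returns a dict with "image" (384x512x3 uint8, blue, green, red), "depth" (384x512 float32, m along the optical axis (not along the pixel's ray), 0 where there is no reading), "intrinsics" (3x3 intrinsics, pixels), "D" ([k1, k2, p1, p2, k3] as OpenCV has them; the pictures are not rectified), "view" (4x4, takes a point from world to camera coordinates). Camera axes: x right, y up, looking along -z (the intrinsics and any distortion apply to the point x, -y, -z); pixel columns grow to the right and rows downward; lengths in m; the calibration is good to about 2 mm. A picture is of the moment at which its call begins.
- job.close_job(): hands the job in; it is judged then, once.
Trained networks look in a picture, given as the dict that the camera call returned (one of the last four; its "shot" number tells which), for a name from the list of things; names that differ only in an ending like _2 or _b are one class to them, and where a whole thing is asked for, a point or a joint stands for the part that bears it (a point fixed in the world has none). Each returns a list of dicts, best first, with "p" (0 to 1); they miss things now and then, are a little off and sometimes report something else, mostly with a low value. They report only what shows in the picture. A call takes as long as a camera call. They do not tell look-alikes from the thing itself.
- spotter.boxes_of(label, picture): "xy" ([column, row] in pixels, amid what is visible of it).
The state is a dict: "time_s": time; "q": joint angles; "qvel": joint speeds; "joint_efforts": joint torques, N m; "position": TCP position; "tool_rot": TCP orientation; "ft_force": force on the tool from outside, world axes, zero at the start; "wrist_torque": the same for the moment, N m; "grip_width": finger opening in m; "gripper_force": force on a finger pad.
Only numpy, scipy, OpenCV 4.12 (cv2) and the standard library are available. Lean on these libraries where they do the work, as an engineer would, in place of code of your own. Each camera call takes 0.05 s, during which the arm holds its last target. There are 200 camera calls.

## Working session

There is one attempt and no reset: what is moved stays moved. The work goes in short steps, Python scripts to look and compute and a shell command to move; the robot and the scene stay as the last step left them, time stands still between calls to the robot, and variables do not carry over. Pictures are saved under pics/ and viewed, at most 10 in all, crops included, and the job is handed in when it is done.

```bash
mkdir -p pics
cat > h.py <<'E'
import numpy as np, cv2
from rig import env, get_image, job, spotter
def world(p, uv, z=None, depth=None):
    """pixel -> world, by known height z or by depth"""
    K=np.array(p["intrinsics"]);D=np.array(p["D"]);V=np.array(p["view"])
    n=cv2.undistortPoints(np.array([[uv]],float),K,D)[0,0]
    d=np.array([n[0],-n[1],-1.]);R=V[:3,:3];t=V[:3,3]
    o=-R.T@t; w=R.T@d
    if z is not None: return o+w*(z-o[2])/w[2]
    if depth is None: depth=p["depth"][int(round(uv[1])),int(round(uv[0]))]
    return o+w*depth
def cloud(p):
    K=np.array(p["intrinsics"]);D=np.array(p["D"]);V=np.array(p["view"])
    h,w=p["depth"].shape
    g=np.stack(np.meshgrid(np.arange(w),np.arange(h)),-1).reshape(-1,1,2).astype(float)
    n=cv2.undistortPoints(g,K,D)[:,0]
    dirs=np.c_[n[:,0],-n[:,1],-np.ones(len(n))]
    X=(dirs*p["depth"].reshape(-1,1)-V[:3,3])@V[:3,:3]
    X[p["depth"].ravel()==0]=np.nan
    return X.reshape(h,w,3)
E
python3 - <<'E'
from h import *
s=env.observe();print(s["position"],env.pinch_z,s["time_s"]);print(np.round(s["tool_rot"],3))
ims=[]
for n in ["scene","top"]:
    p=get_image(n); ims.append(p["image"]); print(n,np.round(np.linalg.inv(p["view"]),3).tolist())
    for l in ["outlet","mark","leg","platform","infeed_top","tray_tab","tray_base","elbow","spool_tall_mid","spool_short_mid","bottle_mid","bin_mid"]:
        for d in spotter.boxes_of(l,p)[:4]:
            print(l,np.round(d["xy"]),round(d["p"],2),np.round(world(p,d["xy"]),3))
for n,i in zip(["scene","top"],ims): cv2.imwrite(f"pics/{n}0.png",cv2.resize(i,(800,600)))
E
```

```text
[ 0.12688323 -0.53512739  0.40410303] 0.1547 0.0
[[ 0.973  0.231 -0.   ]
 [ 0.231 -0.973  0.001]
 [ 0.    -0.001 -1.   ]]
scene [[0.259, -0.74, 0.62, 1.236], [0.966, 0.186, -0.181, -0.137], [0.019, 0.646, 0.763, 0.987], [0.0, 0.0, 0.0, 1.0]]
outlet [338. 198.] 0.56 [0.609 0.278 0.136]
mark [325. 207.] 0.5 [0.577 0.263 0.061]
platform [288. 213.] 0.94 [0.564 0.153 0.05 ]
platform [237. 185.] 0.25 [0.382 0.036 0.009]
infeed_top [205. 242.] 0.82 [ 0.607 -0.107  0.051]
tray_tab [182. 218.] 0.84 [ 0.53  -0.155  0.079]
tray_tab [181. 290.] 0.73 [ 0.714 -0.194  0.013]
tray_base [186. 218.] 0.79 [ 0.521 -0.146  0.065]
tray_base [178. 290.] 0.61 [ 0.711 -0.199  0.011]
tray_base [136. 170.] 0.56 [ 0.251 -0.276  0.027]
tray_base [286. 215.] 0.51 [0.566 0.146 0.046]
elbow [340. 198.] 0.84 [0.614 0.28  0.139]
spool_short_mid [237. 268.] 0.94 [ 0.736 -0.043  0.1  ]
bottle_mid [303. 252.] 0.7 [0.732 0.136 0.097]
bin_mid [241. 187.] 0.95 [0.391 0.046 0.005]
top [[-0.03, 0.975, -0.218, 0.257], [-1.0, -0.03, 0.004, 0.098], [-0.002, 0.218, 0.976, 1.295], [0.0, 0.0, 0.0, 1.0]]
outlet [185. 161.] 0.78 [0.592 0.287 0.137]
mark [196. 176.] 0.75 [0.567 0.266 0.072]
leg [186. 164.] 0.68 [0.581 0.284 0.142]
platform [242. 182.] 0.75 [0.553 0.145 0.05 ]
infeed_top [329. 206.] 0.91 [ 0.477 -0.09   0.052]
tray_tab [350. 182.] 0.95 [ 0.537 -0.15   0.072]
tray_tab [357. 128.] 0.76 [ 0.708 -0.191  0.023]
tray_tab [403. 266.] 0.73 [ 0.313 -0.29   0.013]
tray_tab [282. 238.] 0.36 [0.398 0.038 0.006]
tray_base [351. 186.] 0.94 [ 0.526 -0.15   0.081]
tray_base [404. 264.] 0.76 [ 0.316 -0.292  0.015]
tray_base [355. 127.] 0.62 [ 0.716 -0.188  0.013]
elbow [187. 164.] 0.7 [0.582 0.281 0.138]
spool_tall_mid [127. 157.] 0.62 [0.597 0.43  0.168]
spool_short_mid [307. 128.] 0.56 [ 0.687 -0.038  0.097]
bottle_mid [242. 127.] 0.73 [0.697 0.139 0.089]
bin_mid [281. 238.] 0.98 [0.399 0.041 0.005]
```

View pics/scene0.png

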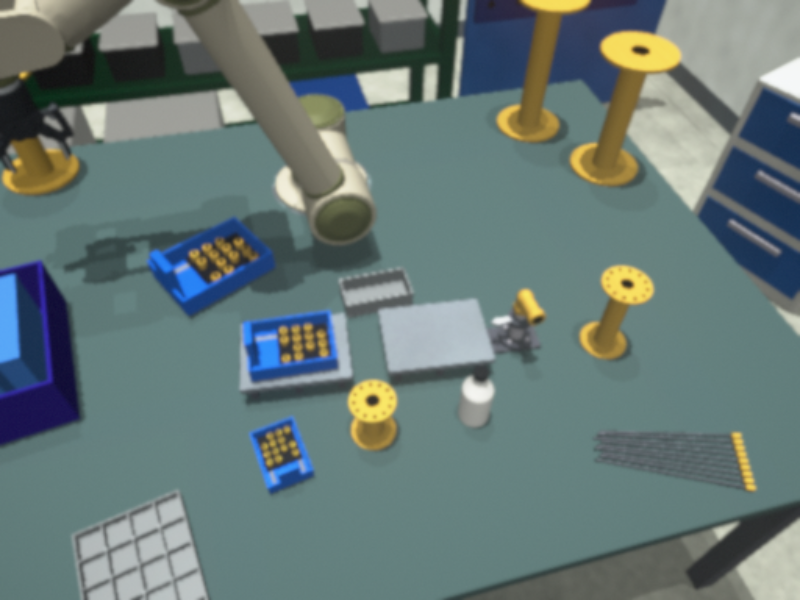

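View pics/top0.png

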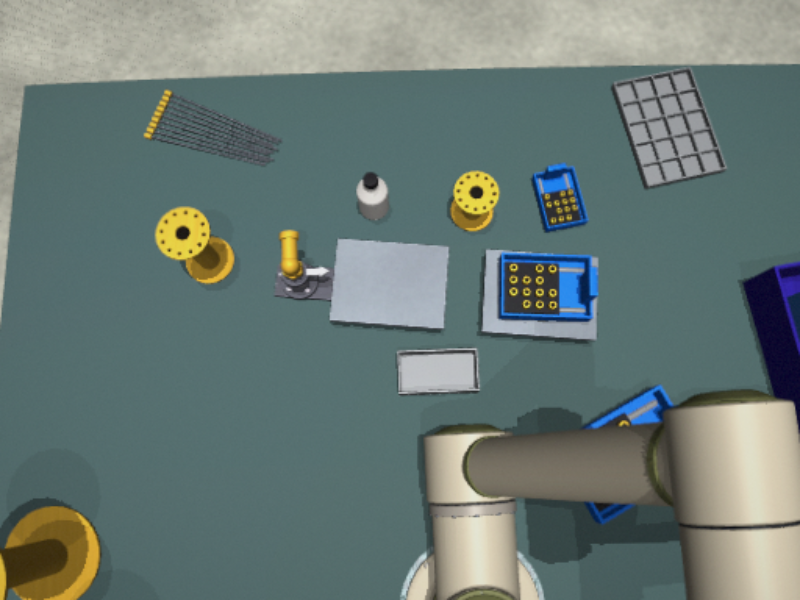

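The top view shows the elbow at about (290,262) with its outlet up (+x), the pointer to the right toward the platform (325,272), the platform at (390,285), and the middle-sized tray on the stand at (547,285) with its tab at (593,282). There is about 90° of clockwise turning to go. Next I'll measure the geometry.

```bash
cat > m.py <<'E'
from h import *
def rect(P):
    (c,s,a)=cv2.minAreaRect((P[:,:2]*1000).astype(np.float32)); return np.round(c,1),np.round(s,1),round(a,2)
E
python3 - <<'E'
from m import *
for n in ["top","scene"]:
    p=get_image(n);C=cloud(p);x,y,z=C[...,0],C[...,1],C[...,2]
    im=p["image"].astype(int)
    gray=(im.max(-1)-im.min(-1))<40
    def sel(zl,zh,xl,xh,yl,yh,m=True):
        M=(z>zl)&(z<zh)&(x>xl)&(x<xh)&(y>yl)&(y<yh)&m
        lab,L,st,_=cv2.connectedComponentsWithStats(cv2.morphologyEx(M.astype(np.uint8),cv2.MORPH_OPEN,np.ones((3,3))))
        return C[L==1+np.argmax(st[1:,4])]
    P=sel(.044,.056,.44,.66,.02,.27,gray);print(n,"platform",rect(P),P[:,2].mean())
    P=sel(.042,.058,.4,.66,-.22,.02,gray);print("infeed",rect(P))
    blue=(im[...,0]-im[...,2]>60)
    P=sel(.08,.105,.42,.64,-.25,.0,blue);print("tray rim",rect(P),P[:,2].mean())
    P=sel(.112,.14,.42,.64,-.25,.0,blue);print("tab",rect(P),P[:,2].max())
    P=sel(.11,.17,.5,.68,.2,.36);print("elbow",rect(P),P[:,2].max(),len(P))
    P=sel(.068,.08,.5,.65,.22,.36);print("pointer",rect(P),len(P))
E
```

```text
top platform (array([555.7, 124.8]), array([199.8, 151.7]), 84.12) 0.050284751790682196
infeed (array([ 527.5, -132.5]), array([186.5, 149.6]), 84.02)
tray rim (array([ 488. , -217.5]), array([ 6.3, 28.4]), 82.24) 0.08861818243933701
tab (array([ 528.1, -215. ]), array([14.9, 48.8]), 86.0) 0.1334930930526722
elbow (array([592.9, 290.3]), array([71.5, 32.4]), 1.65) 0.14788173673200447 307
pointer (array([569. , 276.6]), array([27. , 53.1]), 30.55) 102
scene platform (array([557. , 121.1]), array([199.8, 156.7]), 84.22) 0.04977348965085619
infeed (array([ 532.2, -127.4]), array([169.2, 152.2]), 83.43)
tray rim (array([ 485.9, -114.5]), array([76.2,  9.8]), 85.83) 0.08623225762858011
tab (array([ 531.9, -216.6]), array([14.2, 51.6]), 87.53) 0.13137790512036357
elbow (array([596.6, 285.3]), array([72.3, 33. ]), 2.62) 0.1472442327492504 266
pointer (array([575.2, 267.2]), array([62.6, 36.4]), 67.32) 125
```

```bash
python3 -m creep '0 0 -0.9 0.9 -0.95 0 85; 0 0 -1.8 1.8 -1.9 0 85; 0 0 -2.7 2.7 -2.9 0 85; 0 0 -3.6 3.6 -3.85 0 85; 0 0 -4.5 4.5 -4.8 0 85; 0 0 -5.4 5.4 -5.8 0 85; 0 0 -6.3 6.3 -6.75 0 85; 0 0 -7.2 7.2 -7.7 0 85; 0 0 -8.1 8.1 -8.65 0 85; 0 0 -9 9 -9.6 0 85; 0 0 -9.9 9.9 -10.55 0 85; 0 0 -10.8 10.8 -11.5 0 85'
cat >> h.py <<'E'
def to(target, yaw):
    """shift (tool axes, 30 mm units) and turn (8 deg units) to reach TCP target with tool x at yaw, tool down"""
    s=env.observe();R=np.array(s["tool_rot"]);d=R.T@(np.array(target)-s["position"])/.03
    y=np.radians(yaw);c,n=np.cos(y),np.sin(y);T=np.array([[c,n,0],[n,-c,0],[0,0,-1]])
    rv=np.degrees(cv2.Rodrigues(R.T@T)[0].ravel())/8
    print("turn",np.round(rv,2),"shift",np.round(d,2),"q",np.round(s["q"],1),"pos",np.round(s["position"],4),"yaw",round(float(np.degrees(np.arctan2(R[1,0],R[0,0]))),2),"t",s["time_s"])
E
python3 -c "
from h import *
to([.6,.29,.405],-178)"
```

```text
time_s: 2.6
position: [0.363, -0.1231, 0.405]
tool_rot: [[-0.174, 0.985, 0.001], [0.985, 0.174, -0.001], [-0.001, 0.001, -1.0]]
ft_force: [0.5, -0.1, -1.2]
grip_width: 0.085
gripper_force: 0.0
turn [ 0.000e+00  1.000e-02 -1.025e+01] shift [12.19 10.18 -0.  ] q [-36.6   4.8  97.7  -0.   77.5 -46.6] pos [ 0.363  -0.1231  0.405 ] yaw 100.03 t 2.6
```

```bash
python3 -m creep '0 0 -0.85 1 0.85 0 85; 0 0 -1.7 2.05 1.7 0 85; 0 0 -2.55 3.05 2.55 0 85; 0 0 -3.4 4.05 3.4 0 85; 0 0 -4.25 5.1 4.25 0 85; 0 0 -5.1 6.1 5.1 0 85; 0 0 -5.95 7.1 5.95 0 85; 0 0 -6.8 8.1 6.8 0 85; 0 0 -7.7 9.15 7.6 0 85; 0 0 -8.5 10.15 8.5 0 85; 0 0 -9.4 11.2 9.3 0 85; 0 0 -10.25 12.2 10.2 0 85'
python3 - <<'E'
from h import *
to([.6,.29,.405],-178)
p=get_image("wrist");print(np.round(np.linalg.inv(p["view"]),3).tolist())
np.savez("w1.npz",**{k:np.array(v) for k,v in p.items()})
C=cloud(p);z=C[...,2]
M=(z>.11)&(z<.17)&(abs(C[...,0]-.59)<.08)&(abs(C[...,1]-.29)<.07)
P=C[M];print(len(P),cv2.minAreaRect((P[:,:2]*1000).astype(np.float32)))
for l in ["outlet","leg","mark"]:
    for d in spotter.boxes_of(l,p)[:2]: print(l,d["xy"],d["p"],world(p,d["xy"]))
cv2.imwrite("pics/w1.png",p["image"])
E
```

```text
time_s: 3.8
position: [0.6026, 0.2895, 0.4048]
tool_rot: [[-0.999, -0.036, 0.0], [-0.036, 0.999, -0.0], [-0.0, -0.0, -1.0]]
ft_force: [0.4, -0.5, 0.1]
grip_width: 0.0851
gripper_force: 0.0
turn [-0.    0.    0.01] shift [ 0.09  0.02 -0.01] q [ 15.5  34.3  52.8  -0.   92.9 -76.5] pos [0.6026 0.2895 0.4048] yaw -177.95 t 3.8
[[-0.035, -0.963, -0.268, 0.535], [0.999, -0.034, -0.009, 0.288], [-0.001, -0.269, 0.963, 0.375], [0.0, 0.0, 0.0, 1.0]]
2544 ((593.8692626953125, 289.21502685546875), (69.63697814941406, 31.63408851623535), 2.68994402885437)
outlet [255.7, 182.5] 0.68 [0.59133794 0.28796019 0.14102952]
leg [256.0, 182.4] 0.81 [0.59124829 0.28820886 0.14100684]
mark [242.3, 147.9] 0.74 [0.56693842 0.27439177 0.10633161]
```

View pics/w1.png

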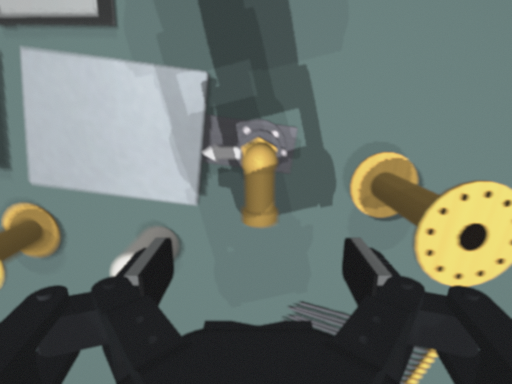

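Run:
```python
from m import *
p=dict(np.load("w1.npz"));C=cloud(p);x,y,z=C[...,0],C[...,1],C[...,2];im=p["image"].astype(int)
gray=(im.max(-1)-im.min(-1))<30
M=(abs(z-.05)<.005)&gray&(x<.66)&(y<.27)
P=C[M];n,L,st,_=cv2.connectedComponentsWithStats(cv2.morphologyEx(M.astype(np.uint8),cv2.MORPH_OPEN,np.ones((3,3))));
c,s,a=cv2.minAreaRect((C[L==1+np.argmax(st[1:,4])][:,:2]*1000).astype(np.float32));print("plat",c,s,a)
r=np.radians(a if s[0]>s[1] else a-90);print("stub",np.array(c)+165*np.array([np.cos(r),np.sin(r)]))
stub=np.array([.5735,.2885])
# pointer: bright pixels around tip
B=(im.min(-1)>140);B[:, :196]=0;B[:,240:]=0;B[:140]=0;B[165:]=0
v,u=np.nonzero(B);W=np.array([world(p,(a,b),z=.074) for a,b in zip(u,v)])[:,:2]
print(len(W),"depth z",np.nanmedian(z[B]),"mean",W.mean(0))
d=W-stub;print("heading mean",np.degrees(np.arctan2(*(W.mean(0)-stub)[::-1])),"r",np.linalg.norm(d,axis=1).min(),np.linalg.norm(d,axis=1).max())
q=W-W.mean(0);e=np.linalg.svd(q,full_matrices=False)[2][0];print("pca",np.degrees(np.arctan2(e[1],e[0])))
P=C[(z>.11)&(z<.17)&(abs(x-.59)<.08)&(abs(y-.29)<.07)][:,:2];q=P-P.mean(0);e=np.linalg.svd(q,full_matrices=False)[2][0];print("elbow pca",np.degrees(np.arctan2(e[1],e[0])),P.mean(0))
```

```text
plat (557.0048217773438, 124.16990661621094) (200.9197540283203, 151.3823699951172) 84.00450897216797
stub [574.23910439 288.26737614]
286 depth z 0.07440781803446345 mean [0.57636419 0.24195709]
heading mean -86.4785337090249 r 0.01910662579363598 0.06646517869712822
pca 90.1947113981896
elbow pca 2.1124036094721803 [0.59360096 0.28925156]
```

```bash
python3 -c "
from h import *
to([.6012,.2894,.2817],-177.7)"
```

```text
turn [-0.   -0.01 -0.07] shift [0.03 0.04 4.07] q [ 15.4  34.2  53.   -0.   92.8 -76.3] pos [0.6023 0.2882 0.4039] yaw -178.26 t 4.0
```

```bash
python3 -m creep '0 0 -0.03 0.04 0.02 0.8 85; 0 0 -0.03 0.04 0.02 1.6 85; 0 0 -0.03 0.04 0.02 2.4 85; 0 0 -0.03 0.04 0.02 3.2 85; 0 0 -0.03 0.04 0.02 3.7 60; 0 0 -0.03 0.04 0.02 4.08 60; 0 0 -0.03 0.04 0.02 4.08 40; 0 0 -0.03 0.04 0.02 4.08 20; 0 0 -0.03 0.04 0.02 4.08 20; 0 0 -0.03 0.04 0.02 4.08 20; 0 0 -0.03 0.04 0.02 4.08 20' 40; python3 -c "
from h import *
to([.6012,.2894,.2817],-177.7);s=env.observe();print(s['ft_force'],s['wrist_torque'],s['grip_width'],s['gripper_force'])"
```

```text
time_s: 5.1
position: [0.6011, 0.2885, 0.2837]
tool_rot: [[-0.999, -0.034, 0.003], [-0.034, 0.999, 0.001], [-0.003, 0.001, -1.0]]
ft_force: [1.6, 1.0, 5.7]
grip_width: 0.0246
gripper_force: 40.1
turn [ 0.01  0.02 -0.04] shift [-0.    0.03  0.07] q [ 15.5  39.   64.1   0.   76.7 -76.5] pos [0.6011 0.2885 0.2837] yaw -178.03 t 5.1
[1.59878011 0.98791303 5.71912612] [ 0.3416738   0.00476381 -0.23517188] 0.024639587955962626 40.072513818740845
```

```bash
python3 -m creep '0 0 1 0.009 -0.125 0.002 20; 0 0 2 0.035 -0.248 0.004 20; 0 0 3 0.078 -0.366 0.006 20; 0 0 4 0.137 -0.477 0.008 20; 0 0 5 0.211 -0.579 0.01 20; 0 0 6 0.298 -0.669 0.012 20; 0 0 7 0.397 -0.746 0.014 20; 0 0 8 0.506 -0.809 0.015 20; 0 0 9 0.622 -0.856 0.017 20; 0 0 9 0.622 -0.856 0.017 20'
python3 - <<'E'
from m import *
to([.6012,.2894,.2817],92);s=env.observe();print(s['ft_force'],s['wrist_torque'])
for n in ["wrist","top"]:
    p=get_image(n);np.savez(n+"2.npz",**{k:np.array(v) for k,v in p.items()})
    C=cloud(p);x,y,z=C[...,0],C[...,1],C[...,2];im=p["image"].astype(int)
    br=(im[...,2]-im[...,0]>60)
    P=C[(z>.10)&(z<.17)&(np.hypot(x-.574,y-.288)<.075)&br][:,:2];print(n,len(P))
    cv2.imwrite(f"pics/{n}2.png",p["image"])
E
```

```text
time_s: 6.1
position: [0.5828, 0.2618, 0.2832]
tool_rot: [[-0.338, 0.941, 0.001], [0.941, 0.338, -0.001], [-0.001, 0.0, -1.0]]
ft_force: [-3.8, -0.7, 8.9]
grip_width: 0.0244
gripper_force: 40.0
turn [0.   0.   2.22] shift [0.66 0.89 0.05] q [13.6 36.4 69.5 -0.  74.1 -6.2] pos [0.5828 0.2618 0.2832] yaw 109.77 t 6.1
[-3.76585863 -0.73811877  8.89975112] [-0.13402903  0.55812105 -0.03687611]
wrist 8883
top 0
```

View pics/wrist2.png

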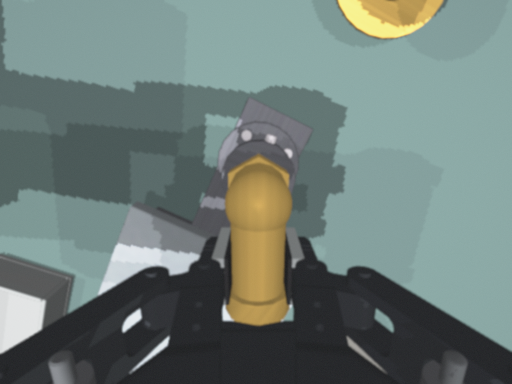

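The leg is held between the pads at (260,280), with the elbow corner at (258,200). The pointer is hidden under the gripper. I'll refine the pointer heading from the earlier close-up.

Run:
```python
from m import *
p=dict(np.load("w1.npz"));C=cloud(p);x,y,z=C[...,0],C[...,1],C[...,2];im=p["image"].astype(int)
stub=np.array([.5742,.2883])
for rmin in (.027,.035,.045):
    r=np.hypot(x-stub[0],y-stub[1]);M=(abs(z-.074)<.004)&(r>rmin)&(r<.07)&(y<stub[1])&(abs(x-.576)<.025)
    P=C[M][:,:2];m=P.mean(0);e=np.linalg.svd(P-m,full_matrices=False)[2][0]
    print(rmin,len(P),m,"head",np.degrees(np.arctan2(*(m-stub)[::-1])),"pca",np.degrees(np.arctan2(*e[::-1])),r[M].max(),P[r[M].argmax()])
# midline per row bins
r=stub[1]-y;M=(abs(z-.074)<.004)&(abs(x-.576)<.025)
for a in np.arange(.02,.068,.005):
    Q=x[M&(r>a)&(r<=a+.005)]; print(round(a+.0025,4),len(Q),np.round([Q.min(),Q.max(),(Q.min()+Q.max())/2],4) if len(Q) else '')
cv2.imwrite("pics/w1c.png",cv2.resize(p["image"][110:190,180:320],None,fx=5,fy=5,interpolation=cv2.INTER_CUBIC))
```

```text
0.027 341 [0.57540335 0.24726319] head -88.32035815106568 pca 93.09742848095792 0.058441780982591625 [0.57625621 0.2298944 ]
0.035 247 [0.57557049 0.24336818] head -88.25293429336631 pca 94.56725714676519 0.058441780982591625 [0.57625621 0.2298944 ]
0.045 127 [0.57592948 0.23871521] head -88.00237778006853 pca 14.86261942688553 0.058441780982591625 [0.57625621 0.2298944 ]
0.0225 65 [0.5628 0.5847 0.5737]
0.0275 59 [0.5694 0.5807 0.575 ]
0.0325 60 [0.5695 0.5811 0.5753]
0.0375 59 [0.5696 0.5811 0.5754]
0.0425 66 [0.5665 0.5844 0.5754]
0.0475 65 [0.5686 0.5836 0.5761]
0.0525 42 [0.5701 0.5814 0.5757]
0.0575 13 [0.5741 0.5784 0.5763]
0.0625 0 
0.0675 0
```

View pics/w1c.png

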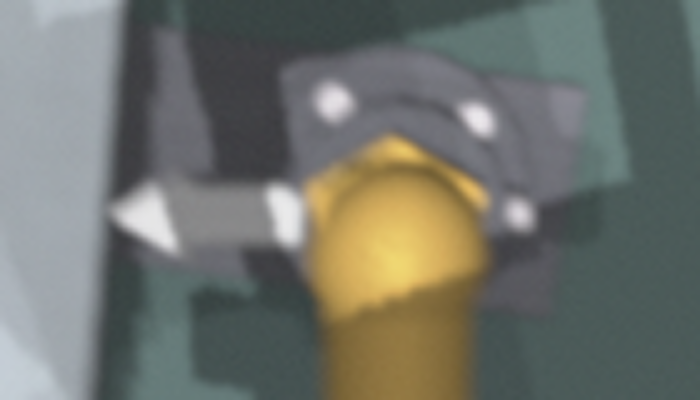

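```bash
python3 -m creep '0 0 1 0.008 -0.125 0.002 20; 0 0 1.85 0.03 -0.23 0.004 20; 0 0 1.85 0.03 -0.23 0.004 20; 0 0 1.85 0.03 -0.23 0.004 20; 0 0 1.85 0.03 -0.23 0.004 70; 0 0 1.85 0.03 -0.23 0.004 70; 0 0 1.85 0.03 -0.23 0.004 70;  0 0 1.85 0.03 -0.23 -1 70; 0 0 1.85 0.03 -0.23 -2.2 70; 0 0 1.85 0.03 -0.23 -3.2 70; 0 0 1.85 0.03 -0.23 -4 70; 0 0 1.85 0.03 -0.23 -4 70'
cat >> m.py <<'E'
def legmid(p,h0,stub=np.array([.5742,.2883])):
    "leg heading from the midline of the leg, about the rough heading h0"
    C=cloud(p);im=p["image"].astype(int);br=(im[...,2]-im[...,0]>40)
    h=np.radians(h0);X=C[...,:2]-stub;r=X@[np.cos(h),np.sin(h)];t=X@[-np.sin(h),np.cos(h)]
    M=(C[...,2]>.115)&(C[...,2]<.16)&(abs(t)<.03)&br
    rows=[]
    for a in np.arange(.0,.056,.004):
        Q=t[M&(r>a)&(r<=a+.004)]
        if len(Q)>5: rows.append((a+.002,(np.percentile(Q,2)+np.percentile(Q,98))/2,len(Q)))
    A=np.array(rows);f=np.polyfit(A[:,0],A[:,1],1,w=np.sqrt(A[:,2]));
    print("mid t mm",np.round(A[:,1]*1000,1),"fit heading",h0+np.degrees(np.arctan(f[0])),"offset at axis mm",f[1]*1000,"mean heading",h0+np.degrees(np.arctan2(A[-5:,1].mean(),A[-5:,0].mean())))
E
python3 - <<'E'
from m import *
to([.6012,.2894,.2817],92)
legmid(dict(np.load("w1.npz")),2.3)
for n in ["wrist","scene"]:
    p=get_image(n);np.savez(n+"3.npz",**{k:np.array(v) for k,v in p.items()});legmid(p,-86)
cv2.imwrite("pics/wrist3.png",dict(np.load("wrist3.npz"))["image"])
E
```

```text
time_s: 7.4
position: [0.5764, 0.2605, 0.4053]
tool_rot: [[-0.09, 0.996, 0.006], [0.996, 0.09, 0.001], [0.001, 0.006, -1.0]]
ft_force: [0.8, -0.5, -0.4]
grip_width: 0.07
gripper_force: 0.0
turn [ 0.05 -0.01  0.4 ] shift [0.88 0.88 4.13] q [13.6 30.3 60.  -0.  89.4  8.4] pos [0.5764 0.2605 0.4053] yaw 95.18 t 7.4
mid t mm [1.1 1.  1.  1.4 1.4 1.4 1.4 1.4 1.4 1.4 1.6 1.8 1.8 2. ] fit heading 3.2012083461456737 offset at axis mm 0.9961768777538389 mean heading 4.448502539380668
mid t mm [-0.   0.4  0.1  0.2  0.3  0.1 -0.   0.   0.1  0.1  0.6  0.3  0.4 -0. ] fit heading -85.721294018239 offset at axis mm 0.07767299425719715 mean heading -85.64121254811013
mid t mm [7.6 5.5 5.9 4.  5.4 3.4 6.1 5.2 4.2 4.6 5.  8.8 5.3 9.2] fit heading -84.63759679329414 offset at axis mm 5.192296271408139 mean heading -77.83308503806452
```

View pics/wrist3.png

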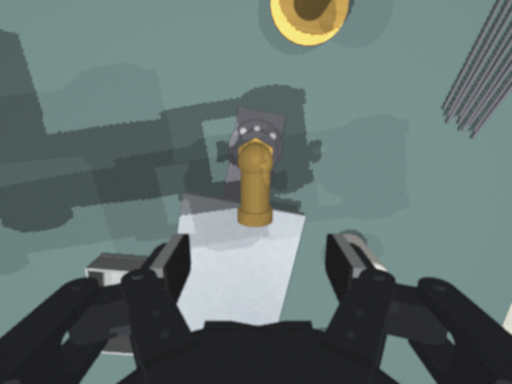

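The elbow at (255,190) now hides the pointer beneath it, about 2–3° short of aligned. I'll step sideways to see the pointer and leg in one picture.

```bash
python3 -m creep '0 0 0 0 -1.3 0 70; 0 0 0 0 -2.6 0 70; 0 0 0 0 -3.9 0 70; 0 0 0 0 -5.2 0 70; 0 0 0 0 -5.2 0 70'
cat >> m.py <<'E'
def ptr(p,h0,stub=np.array([.5742,.2883])):
    C=cloud(p);h=np.radians(h0);X=C[...,:2]-stub;r=X@[np.cos(h),np.sin(h)];t=X@[-np.sin(h),np.cos(h)]
    M=(abs(C[...,2]-.074)<.004)&(abs(t)<.013);rows=[]
    for a in np.arange(.026,.06,.004):
        Q=t[M&(r>a)&(r<=a+.004)]
        if len(Q)>5: rows.append((a+.002,(Q.min()+Q.max())/2,Q.max()-Q.min()))
    A=np.array(rows);f=np.polyfit(A[:,0],A[:,1],1)
    print("ptr mid mm",np.round(A*1000,1).tolist(),"fit heading",h0+np.degrees(np.arctan(f[0])),"off",f[1]*1000,"mean",h0+np.degrees(np.arctan2(A[:,1].mean(),A[:,0].mean())))
E
python3 - <<'E'
from m import *
ptr(dict(np.load("w1.npz")),-88)
p=get_image("wrist");np.savez("wrist4.npz",**{k:np.array(v) for k,v in p.items()});legmid(p,-86);ptr(p,-88)
i=p["image"];cv2.imwrite("pics/wrist4.png",i)
E
```

```text
time_s: 8.0
position: [0.4173, 0.2463, 0.4007]
tool_rot: [[-0.092, 0.996, -0.005], [0.996, 0.092, -0.001], [-0.001, -0.005, -1.0]]
ft_force: [0.8, 0.8, -0.0]
grip_width: 0.0701
gripper_force: 0.0
ptr mid mm [[28.0, -0.2, 11.2], [32.0, -0.2, 11.4], [36.0, -0.1, 11.5], [40.0, -0.2, 11.4], [44.0, -0.3, 17.9], [48.0, 0.3, 14.9], [52.0, -0.2, 11.3], [56.0, -0.3, 5.2]] fit heading -88.00313184506763 off -0.1439673284002958 mean -88.19952914098013
mid t mm [-3.5 -3.7 -2.8 -2.7 -2.2 -2.6 -2.1 -2.6 -2.9 -2.9 -1.7 -2.1 -2.1 -2.4] fit heading -84.51490853945494 offset at axis mm -3.2973367567586327 mean heading -88.78827734863592
ptr mid mm [[28.0, -0.5, 12.6], [32.0, -0.7, 13.0], [36.0, -0.7, 12.4], [40.0, -0.5, 13.0], [44.0, -0.2, 18.6], [48.0, -0.2, 15.2], [52.0, -1.0, 10.1], [56.0, -0.7, 5.2]] fit heading -88.184000198998 off -0.41139298016554343 mean -88.74517503913873
```

View pics/wrist4.png

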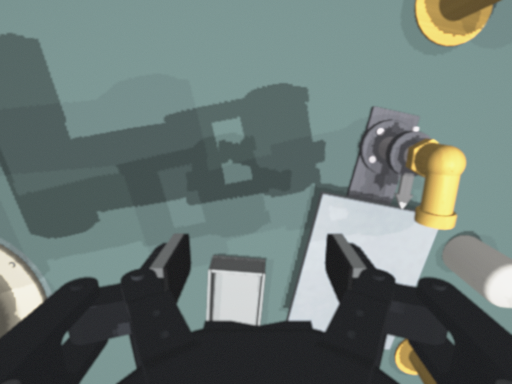

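```bash
python3 -m creep '0 0 0 0 1.3 0 70; 0 0 0 0 2.6 0 70; 0 0 0 0 3.9 0 70; 0 0 0 0 5.2 0 70; 0 0 0 0 5.2 1 70; 0 0 0 0 5.2 2 70; 0 0 0 0 5.2 3 70; 0 0 0 0 5.2 4 70; 0 0 0 0 5.2 4 20; 0 0 0 0 5.2 4 20; 0 0 0 0 5.2 4 20; 0 0 0 0 5.2 4 20' && python3 -m creep '0 0 0.12 0 -0.015 0 20; 0 0 0.24 0 -0.03 0 20; 0 0 0.35 0 -0.04 0 20; 0 0 0.35 0 -0.04 0 20; 0 0 0.35 0 -0.04 0 70; 0 0 0.35 0 -0.04 0 70; 0 0 0.35 0 -0.04 0 70; 0 0 0.35 0 -0.04 -1 70; 0 0 0.35 0 -0.04 -2 70; 0 0 0.35 0 -0.04 -3 70; 0 0 0.35 0 -0.04 -4 70; 0 0 0.35 0 -0.04 -4 70'
python3 - <<'E'
from m import *
to([.6012,.2894,.2817],92)
p=get_image("wrist");legmid(p,-88)
E
```

```text
time_s: 9.25
position: [0.5765, 0.2604, 0.2834]
tool_rot: [[-0.091, 0.996, 0.001], [0.996, 0.091, -0.0], [-0.0, 0.001, -1.0]]
ft_force: [-1.8, -1.9, 2.6]
grip_width: 0.0249
gripper_force: 39.5
time_s: 10.45
position: [0.5752, 0.2605, 0.4063]
tool_rot: [[-0.041, 0.999, 0.008], [0.999, 0.041, 0.002], [0.002, 0.008, -1.0]]
ft_force: [0.3, 0.0, 0.2]
grip_width: 0.0699
gripper_force: 0.0
turn [ 0.06 -0.01  0.05] shift [0.92 0.87 4.16] q [13.6 30.1 60.1  0.  89.3 11.3] pos [0.5752 0.2605 0.4063] yaw 92.38 t 10.45
mid t mm [-0.2  0.3  0.2  0.5  0.7  0.3  0.3  0.2  0.8  1.1  0.9  0.8  0.7  1.2] fit heading -86.92262178899458 offset at axis mm 0.01472374408015632 mean heading -86.82362892448866
```

```bash
python3 - <<'E'
from m import *
for k in range(2): legmid(get_image("wrist"),-88)
E
python3 -m creep '0 0 -0.85 -1.2 -0.17 0 70; 0 0 -1.7 -2.4 -0.35 0 70; 0 0 -2.6 -3.6 -0.5 -0.1 70; 0 0 -3.5 -4.8 -0.7 -0.2 70; 0 0 -4.3 -6 -0.9 -0.3 70; 0 0 -5.2 -7.2 -1.05 -0.4 70; 0 0 -6.1 -8.4 -1.2 -0.47 70; 0 0 -6.9 -9.6 -1.4 -0.47 70; 0 0 -7.8 -10.8 -1.6 -0.47 70; 0 0 -8.7 -12 -1.75 -0.47 70; 0 0 -9.5 -13.2 -1.9 -0.47 70; 0 0 -10.4 -14.3 -2.1 -0.47 60'
cat >> m.py <<'E'
def tray(p,c0=(.537,-.145)):
    C=cloud(p);x,y,z=C[...,0],C[...,1],C[...,2];im=p["image"].astype(int);blue=(im[...,0]-im[...,2]>50)
    N=blue&(np.hypot(x-c0[0],y-c0[1])<.125)
    for nm,a,b in (("rim",.083,.096),("all",.06,.096),("tab",.1,.14)):
        P=C[N&(z>a)&(z<b)]
        if len(P)>20: print(nm,len(P),rect(P),"zmax",np.round(np.percentile(P[:,2],[2,50,98]),4))
E
python3 - <<'E'
from m import *
to([.53,-.17,.42],175.5)
p=get_image("wrist");np.savez("wrist5.npz",**{k:np.array(v) for k,v in p.items()})
tray(p);cv2.imwrite("pics/wrist5.png",p["image"])
tray(get_image("top"))
E
```

```text
mid t mm [ 0.3  0.1  0.4  0.4  0.4  0.4  0.4  0.7  0.9  0.9  1.2  0.9  1.  -0. ] fit heading -87.097589326898 offset at axis mm 0.18730291094153104 mean heading -86.99762266448244
mid t mm [0.2 0.4 0.3 0.3 0.3 0.3 0.3 0.8 0.8 0.8 1.1 0.8 0.9 0.8] fit heading -87.00501489155732 offset at axis mm 0.1157610180352895 mean heading -86.87858360856953
time_s: 11.8
position: [0.5299, -0.1725, 0.4144]
tool_rot: [[-0.997, 0.073, -0.002], [0.073, 0.997, 0.001], [0.002, 0.001, -1.0]]
ft_force: [-0.6, -0.5, 0.1]
grip_width: 0.0605
gripper_force: 0.0
turn [ 0.01 -0.02  0.04] shift [ 0.    0.08 -0.19] q [ -30.2   22.2   72.1    0.    85.9 -116. ] pos [ 0.5299 -0.1725  0.4144] yaw 175.82 t 11.8
rim 2241 (array([ 535.3, -144.1]), array([155.1, 109.6]), 86.34) zmax [0.0836 0.0904 0.0923]
all 7199 (array([ 535.3, -143.9]), array([155.5, 109.6]), 86.34) zmax [0.0602 0.0682 0.0918]
tab 972 (array([ 530.2, -214.3]), array([14.4, 48.8]), 86.21) zmax [0.1028 0.1285 0.1301]
rim 171 (array([ 536.2, -109.5]), array([ 86.5, 112.9]), 84.8) zmax [0.0838 0.09   0.0952]
all 327 (array([ 536.2, -111.1]), array([ 90. , 111.8]), 86.18) zmax [0.0605 0.0843 0.0946]
```

View pics/wrist5.png

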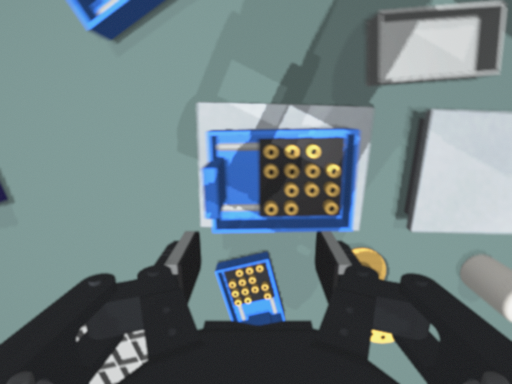

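The elbow is about 1° short of the pointer. The tray sits at (285,180) with its tab at (212,190). Its centre is (535,-144) mm, yawed 2.2° from the platform line. Next I'll go to the tab.

```bash
python3 -c "
from h import *
for k in range(2): to([.5305,-.2144,.265],176.3);get_image('wrist')"
```

```text
turn [ 0.   -0.02 -0.1 ] shift [-0.14 -1.34  4.97] q [ -30.4   22.2   72.1   -0.    85.8 -115.9] pos [ 0.5297 -0.1742  0.4141] yaw 175.53 t 11.9
turn [ 0.01 -0.02 -0.11] shift [-0.14 -1.4   4.98] q [ -30.2   22.2   72.1    0.    85.9 -115.6] pos [ 0.53   -0.1724  0.4143] yaw 175.38 t 11.95
```

```bash
python3 -m creep '0 0 -0.09 -0.13 -0.7 0.5 44; 0 0 -0.09 -0.13 -1.38 1.4 44; 0 0 -0.09 -0.13 -1.38 2.3 44; 0 0 -0.09 -0.13 -1.38 3.2 44; 0 0 -0.09 -0.13 -1.38 4.1 44; 0 0 -0.09 -0.13 -1.38 4.7 44; 0 0 -0.09 -0.13 -1.38 4.97 44; 0 0 -0.09 -0.13 -1.38 4.97 44; 0 0 -0.09 -0.13 -1.38 4.97 20; 0 0 -0.09 -0.13 -1.38 4.97 8; 0 0 -0.09 -0.13 -1.38 4.97 8; 0 0 -0.09 -0.13 -1.38 4.97 8' 40
python3 - <<'E'
from m import *
to([.5498,.0539,.265],174.1)
p=get_image("wrist");tray(p)
E
```

```text
time_s: 13.2
position: [0.531, -0.2125, 0.268]
tool_rot: [[-0.998, 0.065, 0.002], [0.065, 0.998, -0.001], [-0.002, -0.001, -1.0]]
ft_force: [0.1, 0.3, 6.5]
grip_width: 0.0138
gripper_force: 41.5
turn [-0.01  0.02  0.27] shift [-0.05  8.9   0.09] q [ -33.7   31.5   82.4    0.    66.  -120. ] pos [ 0.531  -0.2125  0.268 ] yaw 176.29 t 13.2
rim 5520 (array([ 536. , -141.2]), array([156. , 111.4]), 86.54) zmax [0.0834 0.0904 0.0921]
all 17109 (array([ 536. , -141.2]), array([156. , 111.4]), 86.55) zmax [0.0602 0.0726 0.0917]
tab 3838 (array([ 530.9, -205.6]), array([27.6, 50. ]), 86.4) zmax [0.1044 0.1285 0.1299]
```

```bash
python3 -m creep '0 0 0 0 0 -0.03 8; 0 0 0 0 0 -0.05 8; 0 0 0 0 0 -0.05 8'
python3 - <<'E'
from m import *
for k in range(3): to([.5498,.0539,.267],174.1);s=env.observe();print(np.round(s["ft_force"],1));p=get_image("wrist")
tray(p)
E
```

```text
time_s: 13.55
position: [0.5307, -0.2124, 0.2681]
tool_rot: [[-0.998, 0.065, -0.0], [0.065, 0.998, 0.0], [0.0, 0.0, -1.0]]
ft_force: [-0.2, -0.3, -1.6]
grip_width: 0.0133
gripper_force: 40.4
turn [ 0.   -0.    0.27] shift [-0.06  8.9   0.04] q [ -33.7   31.5   82.4   -0.    66.2 -120. ] pos [ 0.5307 -0.2124  0.2681] yaw 176.29 t 13.55
[-0.2 -0.3 -1.6]
turn [ 0.   -0.    0.27] shift [-0.06  8.9   0.04] q [ -33.7   31.5   82.4   -0.    66.2 -120. ] pos [ 0.5307 -0.2124  0.2681] yaw 176.29 t 13.6
[-0.   0.1 -2.1]
turn [ 0.   -0.    0.27] shift [-0.06  8.9   0.04] q [ -33.7   31.5   82.4   -0.    66.2 -120. ] pos [ 0.5307 -0.2124  0.2681] yaw 176.29 t 13.65
[-0.4 -0.  -2.2]
rim 5645 (array([ 535.4, -141. ]), array([155.8, 111.4]), 86.45) zmax [0.0834 0.0904 0.0921]
all 17164 (array([ 535.4, -141. ]), array([155.8, 111.4]), 86.43) zmax [0.0602 0.073  0.0918]
tab 3841 (array([ 530.1, -205.2]), array([28. , 50.2]), 87.26) zmax [0.1039 0.1286 0.13  ]
```

```bash
python3 -m creep '0 0 0.02 0 0.2 0 8; 0 0 0.05 0 0.6 0 8; 0 0 0.08 -0.01 1 0 8; 0 0 0.12 -0.01 1.4 0 8; 0 0 0.16 -0.01 1.8 0 8; 0 0 0.2 -0.02 2.2 0 8; 0 0 0.24 -0.02 2.6 0 8; 0 0 0.27 -0.02 2.9 0 8; 0 0 0.27 -0.02 3.2 0 8; 0 0 0.27 -0.03 3.5 0 8; 0 0 0.27 -0.03 3.8 0 8; 0 0 0.27 -0.03 4.1 0 8'
python3 - <<'E'
from m import *
to([.5498,.0539,.268],174.1)
p=get_image("wrist");tray(p,(.545,-.02))
E
```

```text
time_s: 14.9
position: [0.5397, -0.0891, 0.2683]
tool_rot: [[-0.995, 0.102, 0.0], [0.102, 0.995, -0.0], [-0.0, 0.0, -1.0]]
ft_force: [-1.0, -0.4, -2.1]
grip_width: 0.0135
gripper_force: 40.1
turn [0. 0. 0.] shift [0.15 4.78 0.01] q [ -21.8   29.4   86.5    0.    64.1 -105.9] pos [ 0.5397 -0.0891  0.2683] yaw 174.13 t 14.9
rim 5497 (array([547. , -17.8]), array([156. , 111.4]), 84.35) zmax [0.0834 0.0905 0.0923]
all 17287 (array([547. , -17.8]), array([156. , 111.4]), 84.35) zmax [0.0603 0.0723 0.0919]
tab 3822 (array([539.4, -81.9]), array([27.8, 50.1]), 84.7) zmax [0.1041 0.1288 0.1302]
```

```bash
python3 -m creep '0 0 0 0.01 0.4 0 8; 0 0 0 0.02 0.8 0 8; 0 0 0 0.04 1.2 0 8; 0 0 0 0.05 1.6 0 8; 0 0 0 0.06 2 0 8; 0 0 0 0.08 2.4 0 8; 0 0 0 0.1 2.9 0 8; 0 0 0 0.11 3.4 0 8; 0 0 0 0.12 3.9 0 8; 0 0 0 0.14 4.4 0 8; 0 0 0 0.15 4.75 0 8; 0 0 0 0.15 4.75 0 8'
python3 - <<'E'
from m import *
to([.5498,.0539,.268],174.1)
p=get_image("wrist");tray(p,(.557,.124));cv2.imwrite("pics/wrist6.png",p["image"])
s=env.observe();print(s["ft_force"])
E
```

```text
time_s: 16.15
position: [0.5497, 0.054, 0.2682]
tool_rot: [[-0.995, 0.1, -0.0], [0.1, 0.995, 0.0], [0.0, 0.0, -1.0]]
ft_force: [-0.5, -0.1, -3.8]
grip_width: 0.0136
gripper_force: 40.1
turn [ 0.   -0.    0.02] shift [-0.   -0.    0.01] q [ -6.7  29.8  85.6   0.   64.6 -90.9] pos [0.5497 0.054  0.2682] yaw 174.24 t 16.15
rim 5507 (array([556.6, 125.4]), array([156., 111.]), 84.46) zmax [0.0834 0.0905 0.0923]
all 17284 (array([556.6, 125.4]), array([156., 111.]), 84.47) zmax [0.0603 0.0724 0.0918]
tab 3832 (array([549.5,  61.3]), array([27.8, 50.3]), 85.51) zmax [0.1042 0.1287 0.1301]
[-0.18828253  0.11108062 -3.60141041]
```

View pics/wrist6.png

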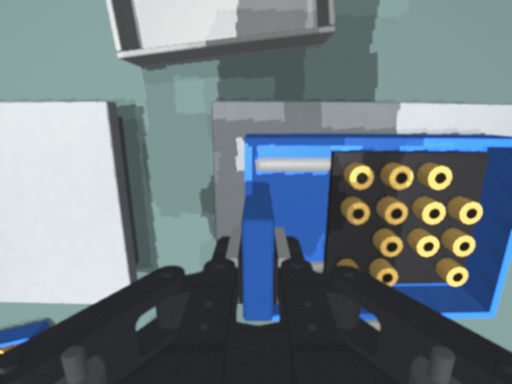

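The tray is on the platform with its trailing wall at (248,230), about 20 mm inside the platform's edge (215). I'll seat it, release, withdraw and check.

```bash
python3 -m creep '0 0 0.02 0 0 0.02 8; 0 0 0.02 0 0 0.02 8; 0 0 0.02 0 0 0.02 20; 0 0 0.02 0 0 0.02 44; 0 0 0.02 0 0 0.02 44; 0 0 0.02 0 0 -0.5 44; 0 0 0.02 0 0 -1.5 44; 0 0 0.02 0 0 -2.7 44; 0 0 0.02 0 0 -3.9 44; 0 0 0.02 0 0 -5 44; 0 0 0.02 0 0 -5 44'
python3 - <<'E'
from m import *
p=get_image("wrist");tray(p,(.557,.124))
C=cloud(p);x,y,z=C[...,0],C[...,1],C[...,2];im=p["image"].astype(int)
M=((abs(z-.05)<.004)&((im.max(-1)-im.min(-1))<40)|(im[...,0]-im[...,2]>50)&(z>.045)&(z<.1))&(np.hypot(x-.557,y-.124)<.14)
print("platform+tray",rect(C[cv2.morphologyEx(M.astype(np.uint8),cv2.MORPH_OPEN,np.ones((5,5)))>0]))
legmid(p,-88)
print(env.observe()["ft_force"])
cv2.imwrite("pics/wrist7.png",p["image"])
E
```

```text
time_s: 17.3
position: [0.5497, 0.0524, 0.4229]
tool_rot: [[-0.994, 0.105, 0.009], [0.105, 0.994, -0.001], [-0.009, -0.0, -1.0]]
ft_force: [0.3, -0.3, 0.1]
grip_width: 0.0439
gripper_force: 0.0
rim 2178 (array([556.9, 123.3]), array([155.5, 109.9]), 83.95) zmax [0.0839 0.0905 0.0922]
all 6899 (array([556.8, 123.3]), array([155.5, 110.1]), 83.95) zmax [0.0602 0.0675 0.0918]
tab 760 (array([549.4,  52.9]), array([12.8, 49.4]), 83.65) zmax [0.1096 0.1288 0.1302]
platform+tray (array([556.6, 124.5]), array([200.2, 148.8]), 83.95)
mid t mm [-1.7 -1.3 -1.4 -1.5 -1.1 -1.2 -0.5 -1.2 -0.5 -1.6 -0.3 -0.9 -0.9  0.3] fit heading -86.48734127832434 offset at axis mm -1.6820220800627221 mean heading -88.84176667140476
[ 0.11930231 -1.57368345  0.06754084]
```

View pics/wrist7.png

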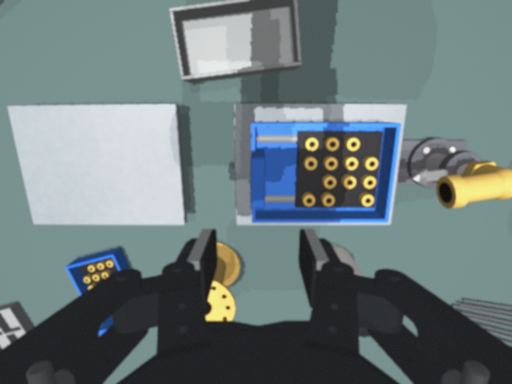

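The tray (325,172) stands centred on the platform (320,165), with both axes at 83.95°. The elbow outlet (447,192) still points along the pointer, and the robot is clear, so I'm handing in.

```bash
python3 -c "
from rig import job
print(job.close_job())"
```

```text
the job is handed in; nothing more can be done
None
```

The job is handed in: the elbow was turned clockwise to about 1° short of the pointer, then the tray was slid across level and now stands centred on the platform, in line with it to within my measurement; no verdict was returned.

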